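Shut down the controller test bench and unload it

ROBOT

A 7-joint arm with a two-finger parallel gripper is mounted at the origin on the work surface. World frame = base frame: x ahead of the robot, y to its left, z up, the work surface at z = 0. Lengths are in m, angles in rad, forces in N, time in s.
With the tool pointing down it reaches from about 0.35 to 0.9 m from the base axis. Payload 7.2 kg.
Tool frame: the origin (TCP) lies on the centre line of the jaws, within the pads' length; the fingertips stand 8 mm ahead of it and the grasp point (between the pads) lies 11 mm behind it; z points along the fingers, y is the line along which they close (so a half turn about z gives the same grasp; the last joint's range is limited). The gripper opens to 85 mm and grips with 20 to 120 N. Pads are 22 mm wide; open, the fingers measure 114 mm over their backs; the gripper's body (76 mm by 85 mm) begins 54 mm behind the grasp point. The pads swing forward as they close: fully open they stand 13 mm farther back than shut.
Start: joints at [1.064, 0.411, -0.013, 1.596, 0.006, 1.134, -0.082], TCP at [0.266, -0.566, 0.239] pointing down, gripper open.
Joint ranges: [-2.95, 2.95], [-0.29, 1.99], [-1.47, 1.44], [0.14, 2.54], [-1.03, 4.17], [0.13, 1.85], [-2.86, 2.86]. Speed limits (rad/s): [2.39, 2.39, 3.01, 3.01, 3.14, 3.14, 3.14].

INTERFACE

Orientations are given as a rotation vector (axis times angle).
In Python, from station import robot, eyes gives the robot as it stands (robot), with the cameras (eyes).
- The arm moves only by the tool jog_arm, called after "Emit:" by a JSON object that holds its "fn" and its "kwargs". Schema: {"type":"object","properties":{"rows":{"type":"array","items":{"type":"array","prefixItems":[{"type":"array","items":{"type":"number"},"minItems":3,"maxItems":3},{"type":"number"}],"minItems":2,"maxItems":2},"minItems":1,"maxItems":10},"jaw":{"type":"number"},"only":{"type":"string"},"quiet":{"type":"boolean"},"lines":{"type":"string"}},"required":["rows"],"additionalProperties":false}. rows is a list of rows, 1 to 10 of them, each written [[dx, dy, dz], turn]: dx, dy, dz in fractions of the full range, 1 being 60 cm, then a turn about the tool's z in normalised numbers (1 is pi rad); each row shifts and turns the commanded pose from where the row before left it, along the tool's axes as they then stand; what a row does not reach is not made up. A row lasts 1/12 s, in which the tool goes at most 0.0417 m and 0.125 rad, less where a joint would pass 70% of its speed; a pose out of reach is approached as far as the arm can. jaw is the opening from 0.0 (shut) to 1.0 (fully open), set as the call begins (left out keeps the last). The fingers move at their own pace and stop on an object; the grip force is fixed at half the most. Time passes only in rows, so rows that do not move let the fingers close. The tool returns the time, the measured TCP pose, the force, the opening and the grip force at its end. only (a regular expression) keeps the lines of the reply that match it, lines (a string "A,B") keeps lines A to B, and quiet returns only ok. No shift or turn number may pass 1 either way. Input that does not fit is refused with a message, and nothing moves.
- robot.get_state(): the state, without advancing time (a new reading comes with each control period).
- eyes.camera(name): name is "scene" or "top"; returns a dict with "color" (384x512x3 uint8, red, green, blue), "fov_y" (degrees; the focal length in pixels is half the picture's height over the tangent of half this angle, whatever the lens; pixels are square), "cx", "cy" (the principal point, pixels), "R" (3x3) and "t" (3): a world point X has camera coordinates R X + t. Camera axes: x right, y down, z forward; pixel columns grow to the right and rows downward; lengths in m; the calibration is good to about 2 mm. A picture is of the moment at which its call begins. There is no depth.
- robot.finish_job(): hands the job in; it is judged then, once.
The state is a dict: "t": time; "qpos": joint angles; "qd": joint speeds; "effort": joint torques, N m; "eef_pos": TCP position; "tool_rot": TCP orientation; "force": force on the tool from outside, world axes, zero at the start; "moment": the same for the moment, N m; "width": opening from 0.0 (shut) to 1.0 (fully open); "gripper_force": force on a finger pad.
Only numpy, scipy, OpenCV 4.12 (cv2) and the standard library are available. Lean on these libraries where they do the work, as an engineer would, in place of code of your own. Each camera call takes 0.05 s, during which the arm holds its last target. There are 200 camera calls.

TASK

The motor controller in the test fixture has finished its run: turn the rotary isolator on the sloping console fully off, and only then throw the toggle clamp's handle right back so that its bar swings clear. Lift the controller out and set it down, without dropping it, right way up and flat in the empty bay of the black tray, and leave the isolator off, the clamp open and everything else where it was.

Things in the scene. Friction and masses are not known exactly. Their poses are not given: they have to be found in the camera images.
- isolator_grip (a point): where to grip the isolator's black bar handle: on the shaft axis, 32 mm off the console's sloping face. Does not turn with it. z = shaft axis, out of the face (35 deg from vertical, leaning to the console's front and the robot), x up the slope, y across to its left. Bar 14 mm wide, from 10 to 44 mm off the face; nose (white line on top) 34 mm and tail 26 mm from the axis
- isolator (a joint): handle angle: 0 = on (nose points up the slope, +x of isolator_grip), 1.571 = off (bar across the face, nose to +y). Off is a quarter turn anticlockwise seen from the front, positive about isolator_grip's z. Stops at both ends; an over-centre spring holds it against either (about 0.2 N m to start it, none at the middle, after which it snaps on to the other end). Starts on
- console: grey steel desk case with the isolator, 180 mm wide (y), 180 mm deep (x), 35 mm high in front, 153 mm at the back; origin at the middle of its underside, x to its back. Fixed; left or right of the fixture. On its face, below the handle: aluminium plate 66 mm square, 4 mm thick, and a disc of 23 mm radius up to 10 mm high; lamps, meter and terminals, up to 14 mm high, 70 mm or more from the shaft
- fixture: fixed aluminium plate 250 x 120 x 12 mm (x -105 to +145 mm); origin on the table under the nest's middle. Controller lies along x between four guides 9 mm high (x +-32 to +-52 mm, 2 mm beside it), an end stop 9 mm high at x 58 mm, and a black contact block, x -98 to -60 mm, top 46 mm above the table. Toggle clamp on a riser at x 78 to 140 mm, 44 mm wide
- clamp_pivot (a point): pivot of the toggle clamp's handle, at fixture x 112, z 76 mm; axes as the fixture's; the handle turns about y. Its round black grip, 16 mm thick, runs from 40 to 108 mm from the pivot, straight up when closed. The clamp's steel bar, linked to it, is 70 mm long and 13 mm wide; when open it stands up to 145 mm above the table with its foot at fixture x 83 mm
- clamp (a joint): angle of the toggle clamp's handle: 0 = closed (handle upright, bar level with its rubber foot on the controller's top), 1.05 = fully open at its stop (handle thrown back 60 deg to the fixture's +x, away from the controller; bar up by 100 deg). An over-centre spring holds it at either end (0.5 N m, about 6 N near the grip's top, to start it; past the middle it snaps over). Starts closed
- controller: the motor controller to unload, in the nest: finned aluminium box 110 mm long (x), 52 mm wide (y), 38 mm high, 0.2 to 0.4 kg; origin at the middle of its underside, z up. Lies on the plate, 12 mm above the table. Plain long sides, free to grip between the guides (30 mm each way from its middle)
- tray: black open tray for finished work, fixed, 150 x 206 mm; walls and a divider 4 mm thick, outer walls 24 mm high, divider 21 mm, floor 4 mm thick; the divider runs along x and makes two bays; origin at the middle of its underside. Left or right of the fixture, across from the console
- free_bay (a point): middle of the floor of the empty bay, 4 mm above the table, at y -50.5 mm of the tray; axes as the tray's. The bay is 142 mm long (x) and 98 mm wide (y) inside
- done_controller: another controller of the same size, already in the tray's other bay (at y = +50.5 mm of the tray, lying along x); bystander; origin at the middle of its underside
- screwdriver: screwdriver 190 mm long lying on the table; bystander
- multimeter: multimeter 78 x 160 x 34 mm lying on the table; bystander; origin at the middle of its underside
- plug_white: loose white connector shell 30 x 20 x 14 mm; bystander; origin at the middle of its underside
- plug_grey: loose grey connector shell 36 x 22 x 18 mm; bystander; origin at the middle of its underside
- screw_jar: jar with a metal cap, 54 mm in diameter, 70 mm high; bystander; origin at the middle of its underside
- solder_reel: metal reel standing on its flange, 60 mm in diameter, 44 mm high; bystander; origin at the middle of its underside
- mug: white mug 76 mm in diameter, 92 mm high; bystander; origin at the middle of its underside

How it is judged:
On the way, in this order (a step that is already met when the one before it is completed fails the run):
1. the isolator is fully off (within 0.15 rad) while the controller is still clamped (value of joint isolator above 1.42 rad and value of joint clamp below 0.2 rad), for 0.2 s.
2. the clamp's handle is thrown right back (beyond 0.88 rad of 1.05) with the isolator off (value of joint clamp above 0.88 rad and value of joint isolator above 1.42 rad), for 0.2 s.
At the end, for the whole second after the job is handed in: Isolator within 0.15 rad of off, clamp handle beyond 0.88 rad, the controller lying still, right way up and flat on the floor of the empty bay (anywhere inside it, within 5 mm of the floor, tilted less than 0.08 rad), released, and every bystander within 30 mm of where it stood (all of step 2 and x of controller in the frame of free_bay between -0.02 and 0.02 m and y of controller in the frame of free_bay between -0.028 and 0.028 m and z of controller in the frame of free_bay between -0.005 and 0.005 m and angle between controller's own z axis and vertical below 0.08 rad and linear speed of controller below 0.03 m/s and angular speed of controller below 0.2 rad/s and distance of each of done_controller, screwdriver, multimeter, plug_white, plug_grey, screw_jar, solder_reel, mug from where it was at the start of the episode below 0.03 m); the robot touches nothing.
It fails at once if the clamp is opened while the isolator is still on (value of joint isolator below 1.2 rad and value of joint clamp above 0.3 rad).
It fails at once if the controller is dropped (falls freely by more than about 15 mm) (linear speed of controller above 0.55 m/s and contact force between the fingers and controller below 0.1 N).
It fails at once if a bystander is disturbed (moved by more than 30 mm) (distance of any of done_controller, screwdriver, multimeter, plug_white, plug_grey, screw_jar, solder_reel, mug from where it was at the start of the episode above 0.03 m).
It also fails if it takes over 70 s, if anything falls off the work surface, if the arm or the gripper's body presses on something with over 40 N, if the wrist force passes 120 N, or if a joint passes its speed limit or range.

## Working session

There is one attempt and no reset: what is moved stays moved. The work goes in short steps, Python scripts to look and compute and a tool call to move; the robot and the scene stay as the last step left them, time stands still between calls to the robot, and variables do not carry over. Pictures are saved under pics/ and viewed, at most 10 in all, crops included, and the job is handed in when it is done.

```bash
ls; mkdir -p pics; python3 - <<'E'
from station import robot, eyes
import cv2,numpy as np,pickle
s=robot.get_state();print(s)
d={}
for n in("scene","top"):
    c=eyes.camera(n);d[n]=c
    print(n,c["fov_y"],c["cx"],c["cy"],c["R"],c["t"])
    cv2.imwrite(f"pics/{n}0.png",cv2.resize(c["color"][:,:,::-1],(800,600),interpolation=cv2.INTER_CUBIC))
pickle.dump(d,open("cams.pkl","wb"))
E
```

```text
pics
station.py
{'t': 0.0, 'qpos': array([ 1.06379041,  0.41187109, -0.01269183,  1.59705105,  0.00555898,
        1.13430197, -0.08219464]), 'qd': array([-0.00038709,  0.00028323, -0.0002879 ,  0.00023697,  0.00053906,
       -0.00060064,  0.00048631]), 'effort': array([ 2.02054548e-05, -6.00606680e+01,  6.82040490e-01, -2.99402243e+01,
        1.37313595e-02,  1.05569215e-02, -9.15541776e-07]), 'eef_pos': array([ 0.26529353, -0.56536376,  0.23846824]), 'tool_rot': array([-3.06478211e+00, -6.83414351e-01,  6.74202379e-04]), 'force': array([ 0.74074164,  0.231099  , -0.28948342]), 'moment': array([-0.02112422, -0.00709964,  0.00939281]), 'gripper_force': 0.0, 'width': 0.999949162266597}
scene 48.267753228784365 259.7090381739372 186.8369561015515 [[-0.11899593  0.99282393 -0.01185784]
 [ 0.80005809  0.08880552 -0.59331327]
 [-0.58800257 -0.08008883 -0.80488431]] [ 0.05469705 -0.32267498  1.58181737]
top 53.76264658818707 252.2188456943237 184.37987903411647 [[-0.16953299 -0.98551297 -0.00477052]
 [-0.96480069  0.16695353 -0.20318994]
 [ 0.20104278 -0.0298448  -0.97912772]] [0.07054317 0.49972517 0.89458894]
```

View pics/scene0.png

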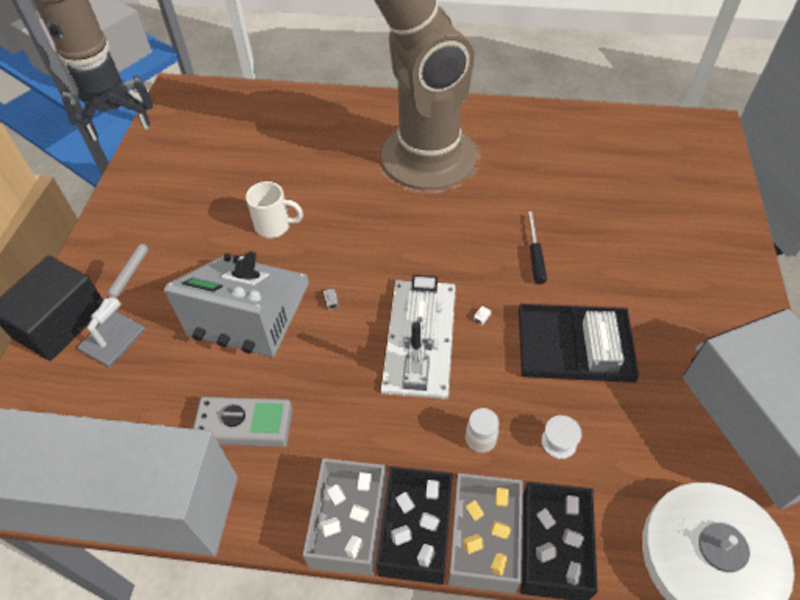

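View pics/top0.png

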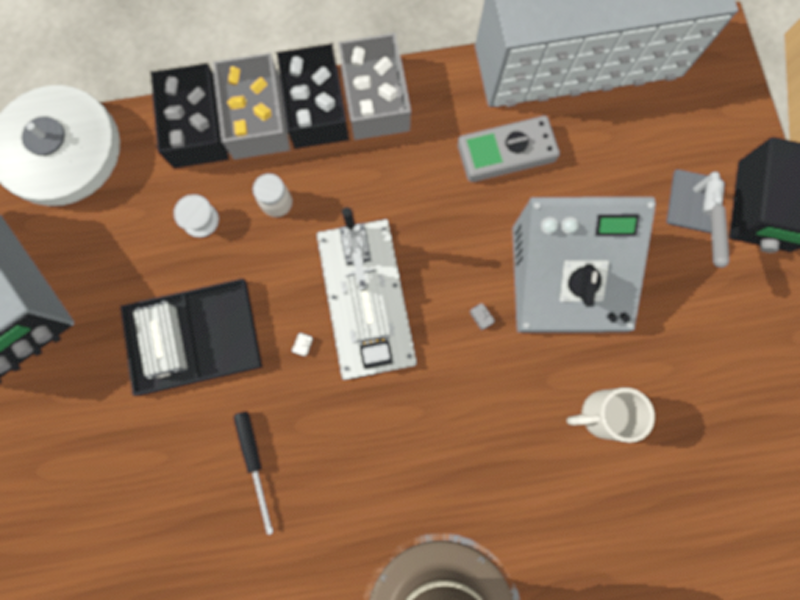

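Overview: from the top camera (800x600 view) the console is right at about (585,265), its handle at (585,283). The fixture is in the middle at (367,300), and the tray is left at (190,335) with its empty bay on the right at about (228,330). I'll enlarge the console and fixture.

```bash
python3 - <<'E'
import cv2,numpy as np,pickle
d=pickle.load(open("cams.pkl","rb"))
def crop(n,c0,r0,w,h,k,f):
    im=cv2.resize(d[n]["color"][r0:r0+h,c0:c0+w,::-1].copy(),None,fx=k,fy=k,interpolation=cv2.INTER_CUBIC)
    for c in range(-(-c0//10)*10,c0+w,10):
        x=int((c-c0+.5)*k);cv2.line(im,(x,0),(x,im.shape[0]),(0,255,255) if c%50==0 else (0,160,0),1)
        if c%20==0: cv2.putText(im,str(c),(x+1,9),0,.33,(0,0,255),1)
    for r in range(-(-r0//10)*10,r0+h,10):
        y=int((r-r0+.5)*k);cv2.line(im,(0,y),(im.shape[1],y),(0,255,255) if r%50==0 else (0,160,0),1)
        if r%20==0: cv2.putText(im,str(r),(1,y-1),0,.33,(0,0,255),1)
    cv2.imwrite(f,im)
crop("top",196,118,228,130,3.5,"pics/cropA.png")
crop("scene",100,155,200,105,4,"pics/cropB.png")
E
```

```text
(no output)
```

View pics/cropA.png

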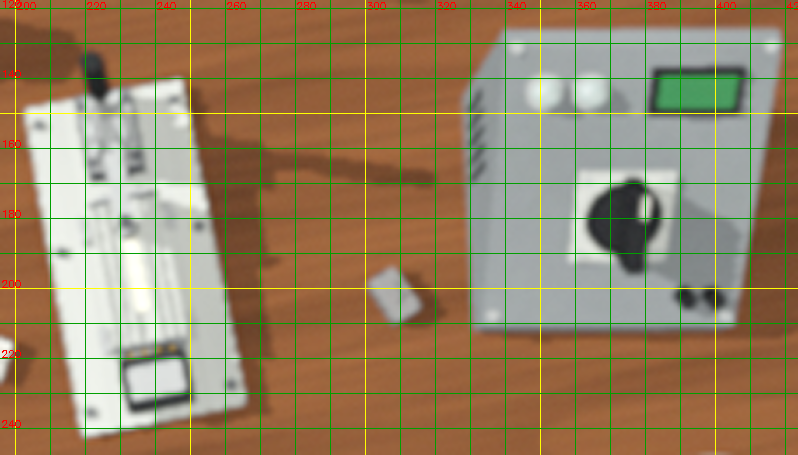

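View pics/cropB.png

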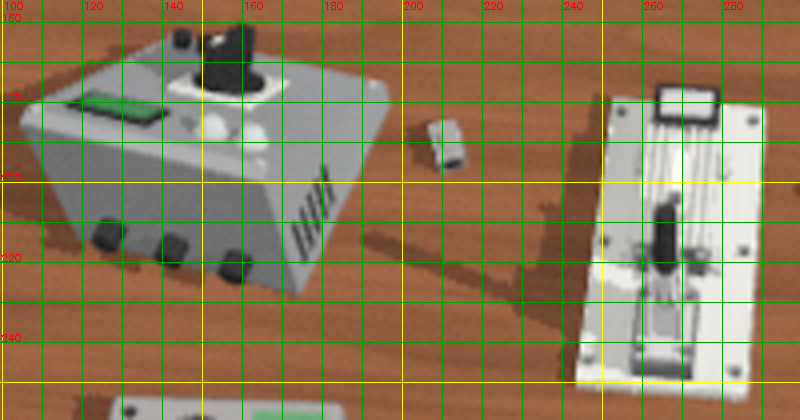

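The crops show:
- **Plate (top camera, original px):** fixture plate corners near (202,148), (247,140), (266,233) and (219,243).
- **Isolator:** its aluminium plate is centred near (374,179), with the nose pointing along the far end of the bar.
- **Clamp:** closed, handle tip near (222,135).

I'll fit poses from both cameras.

```bash
cat > geo.py <<'E'
import numpy as np,pickle
from scipy.optimize import least_squares
from scipy.spatial.transform import Rotation as Ro
d=pickle.load(open("cams.pkl","rb"))
def proj(n,X):
    c=d[n];f=192/np.tan(np.radians(c["fov_y"]/2));p=c["R"]@X+c["t"]
    return np.array([c["cx"]+f*p[0]/p[2],c["cy"]+f*p[1]/p[2]])
A=lambda x,y:(196+x/3.5-.5,118+y/3.5-.5)
B=lambda x,y:(100+x/4-.5,155+y/4-.5)
O=lambda x,y:(x/1.5625-.5,y/1.5625-.5)
E
cat > fit.py <<'E'
from geo import *
def fit(name,obs,x0,pose,show=True):
    f=lambda v:np.concatenate([proj(n,pose(v,np.array(m)))-np.array(p) for n,m,p in obs])
    r=least_squares(f,x0,loss="soft_l1");print(name,r.x.round(4),"res",r.fun.reshape(-1,2).round(1).tolist());return r.x
flat=lambda v,m:np.array([v[0],v[1],0])+Ro.from_euler("z",v[2]).apply(m)
T="top";S="scene"
fx=fit("fixture",[(T,(.145,.06,.012),A(22,108)),(T,(.145,-.06,.012),A(182,78)),(T,(-.105,-.06,.012),A(247,404)),(T,(-.105,.06,.012),A(83,438)),
 (S,(-.105,-.06,.012),B(611,97)),(S,(-.105,.06,.012),B(766,106)),(S,(.145,.06,.012),B(747,400)),(S,(.145,-.06,.012),B(575,387))],[.55,0,0],flat)
tr=fit("tray",[(T,(.075,.103,.024),O(122,303)),(T,(.075,-.103,.024),O(248,281)),(T,(-.075,-.103,.024),O(262,370)),(T,(-.075,.103,.024),O(134,394)),
 (S,(-.075,-.103,.024),O(519,305)),(S,(-.075,.103,.024),O(632,308)),(S,(.075,.103,.024),O(636,381)),(S,(.075,-.103,.024),O(520,375))],[.5,.3,0],flat)
co=fit("console",[(T,(.09,.09,.153),A(503,29)),(T,(.09,-.09,.153),A(782,31)),(T,(-.09,-.09,.035),A(735,327)),(T,(.09,.09,0),A(462,97)),
 (S,(.09,.09,0),B(297,295)),(S,(.09,.09,.153),B(268,182)),(S,(.09,-.09,.153),B(22,118)),(S,(.09,-.09,0),B(80,238))],[.55,-.35,0],flat)
def grip(v,m): return v[:3]+Ro.from_euler("ZY",[v[3],-np.radians(35)]).apply(m)
h=.033;z=-.028
g=fit("grip",[(T,(h,h,z),A(580,168)),(T,(h,-h,z),A(680,172)),(T,(-h,-h,z),A(671,262)),(T,(-h,h,z),A(568,262)),
 (S,(h,-h,z),B(167,88)),(S,(-h,h,z),B(290,82)),(S,(h,h,z),B(250,107))],[.55,-.35,.15,co[2]],grip)
print("grip in console",Ro.from_euler("z",-co[2]).apply(g[:3]-[co[0],co[1],0]))
for nm,v,m in [("pivot",fx,(.112,0,.076)),("nest",fx,(0,0,.012)),("bay",tr,(0,-.0505,.004)),("handletip",fx,(.112,0,.184))]:
    X=flat(v,np.array(m));print(nm,X.round(4),"top",proj(T,X).round(1),"scene",proj(S,X).round(1))
for m in [(.034,0,.012),(-.026,0,.012)]:
    X=grip(g,np.array(m));print(X.round(3),proj(T,X).round(1),proj(S,X).round(1))
pickle.dump((fx,tr,co,g),open("fit.pkl","wb"))
E
python3 fit.py
```

```text
fixture [0.4879 0.0323 0.0253] res [[1.1, -0.0], [-0.3, 0.1], [0.0, -0.7], [0.4, -1.2], [0.7, 0.2], [0.1, 0.5], [0.3, -1.6], [0.5, -1.8]]
tray [0.4907 0.3217 0.0259] res [[1.0, -0.1], [-0.2, -1.4], [-0.5, -1.1], [-0.5, -0.1], [0.6, -2.2], [-2.6, 0.6], [0.3, -2.3], [0.3, -4.0]]
console [ 0.4801 -0.3076 -0.1752] res [[1.0, 0.0], [-0.1, -0.3], [-0.6, 0.1], [0.1, 0.8], [1.5, 0.9], [-1.2, -0.6], [-0.3, 0.0], [0.6, 0.5]]
grip [ 0.4437 -0.3022  0.1089 -0.1764] res [[0.5, 1.0], [-0.2, -0.0], [-1.6, -0.4], [0.8, -0.5], [-0.0, -0.4], [0.0, 0.1], [0.1, 0.0]]
grip in console [-0.03680184 -0.00099056  0.10887833]
pivot [0.5998 0.0351 0.076 ] top [225.6 148.7] scene [266.1 229.2]
nest [0.4879 0.0323 0.012 ] top [235.2 196.7] scene [269.2 208. ]
bay [0.492  0.2712 0.004 ] top [144.1 211.2] scene [349.4 218.2]
handletip [0.5998 0.0351 0.184 ] top [222.  134.2] scene [266.1 207.2]
[ 0.464 -0.306  0.138] [380.8 172.3] [152.4 165.7]
[ 0.416 -0.297  0.104] [377.3 196.2] [162.  160.7]
```

Shut: OPENING 0 call first.

Both fits agree to 1–2 px. The tool can only yaw, so I'll use shut fingers to push the isolator's nose along an arc past the middle of its travel, then push the clamp handle back.

```bash
cat > nav.py <<'E'
from geo import *
fx,tr,co,g=pickle.load(open("fit.pkl","rb"))
def steps(way,p=None,yaw=None):
    """way: list of (x,y,z,yaw); prints shift in tool axes (before turn), then turn, from measured pose"""
    from station import robot, eyes
    s=robot.get_state();R=Ro.from_rotvec(s["tool_rot"]).as_matrix()
    p=s["eef_pos"];yaw=np.arctan2(R[1,0],R[0,0]);print("now",p.round(4),round(yaw,3))
    for x,y,z,a in way:
        dv=np.array([x,y,z])-p;c,si=np.cos(yaw),np.sin(yaw)
        print("->",np.round([x,y,z,a],4),"shift",np.round([c*dv[0]+si*dv[1],si*dv[0]-c*dv[1],-dv[2]],4),"turn",round(-(a-yaw),3))
        p=np.array([x,y,z]);yaw=a
def iso(th,extra=0,zc=-.005,r=.026,half=.0145):
    c35,s35=np.cos(np.radians(35)),np.sin(np.radians(35));t=np.radians(th)
    phi=np.arctan2(c35*np.sin(t),np.cos(t));n=np.array([-np.sin(phi),np.cos(phi)])
    h=np.array([(r*np.cos(t)+.007*np.sin(t))*c35-zc*s35,r*np.sin(t)-.007*np.cos(t)])-(half+extra)*n
    ly=g[3];w=np.array([[np.cos(ly),-np.sin(ly)],[np.sin(ly),np.cos(ly)]])@h+g[:2]
    return (*w,g[2]+r*np.cos(t)*s35+zc*c35+.008,ly+phi)
E
python3 - <<'E'
from nav import *
a=iso(0,.012)
s=[(.2653,-.5654,.2385,g[3]),(a[0],a[1],.2385,g[3]),a]+[iso(t) for t in(0,15,30,45,60,70)]
steps(s)
E
```

```text
now [ 0.2654 -0.5654  0.2385] 0.439
-> [ 0.2653 -0.5654  0.2385 -0.1764] shift [-0. -0.  0.] turn 0.615
-> [ 0.4616 -0.3394  0.2385 -0.1764] shift [ 0.1536 -0.2569 -0.    ] turn -0.0
-> [ 0.4616 -0.3394  0.1277 -0.1764] shift [ 0.     -0.      0.1108] turn -0.0
-> [ 0.4637 -0.3276  0.1277 -0.1764] shift [ 0.    -0.012 -0.   ] turn -0.0
-> [ 0.4688 -0.3211  0.1272  0.0397] shift [ 0.0039 -0.0073  0.0005] turn -0.216
-> [ 0.4725 -0.3136  0.1257  0.2654] shift [ 0.004  -0.0073  0.0015] turn -0.226
-> [ 0.4747 -0.3055  0.1233  0.5099] shift [ 0.0043 -0.0072  0.0024] turn -0.245
-> [ 0.4754 -0.297   0.1202  0.7804] shift [ 0.0047 -0.0071  0.0031] turn -0.271
-> [ 0.4748 -0.2914  0.1179  0.9763] shift [ 0.0036 -0.0044  0.0024] turn -0.196
```

Careful with the scale: shifts go in shares of 60 cm and turns go in shares of pi rad. That gives: 0.123 rad / 3.1416 = 0.0392.

Emit:
{"fn": "jog_arm", "kwargs": {"rows": [[[0, 0, 0], 0.0392], [[0, 0, 0], 0.0392], [[0, 0, 0], 0.0392], [[0, 0, 0], 0.0392], [[0, 0, 0], 0.0392]], "jaw": 0}}

```text
t: 0.52
eef_pos: [0.2654, -0.5655, 0.2388]
tool_rot: [-3.128, 0.286, 0.001]
force: [0.2, -0.1, 0.1]
width: 0.299
gripper_force: 0.0
```

Emit:
{"fn": "jog_arm", "kwargs": {"rows": [[[0.0333, -0.055, 0], 0], [[0.0333, -0.055, 0], 0], [[0.0333, -0.055, 0], 0], [[0.0333, -0.055, 0], 0], [[0.0333, -0.055, 0], 0], [[0.0333, -0.055, 0], 0], [[0.0333, -0.055, 0], 0], [[0.0217, -0.0433, 0], 0], [[0, 0, 0], 0]]}}

```text
t: 1.27
eef_pos: [0.466, -0.3325, 0.2389]
tool_rot: [-3.127, 0.261, -0.002]
force: [-0.1, 0.1, -0.5]
width: 0.001
gripper_force: 0.0
```

```bash
python3 - <<'E'
from nav import *
a=iso(0,.012);steps([(a[0],a[1],.2385,g[3]),a])
E
```

```text
now [ 0.466  -0.3325  0.2389] -0.167
-> [ 0.4616 -0.3394  0.2385 -0.1764] shift [-0.0032  0.0075  0.0004] turn 0.01
-> [ 0.4616 -0.3394  0.1277 -0.1764] shift [ 0.     -0.      0.1108] turn -0.0
```

To row units: 0.035 m / 0.6 = 0.0583, 0.02 m / 0.6 = 0.0333, 0.01 rad / 3.1416 = 0.0032.

Emit:
{"fn": "jog_arm", "kwargs": {"rows": [[[-0.005, 0.0125, 0], 0.0032], [[0, 0, 0.0583], 0], [[0, 0, 0.0583], 0], [[0, 0, 0.0333], 0], [[0, 0, 0.0333], 0], [[0, 0, 0], 0], [[0, 0, 0], 0]]}}

```text
t: 1.85
eef_pos: [0.4553, -0.3475, 0.1286]
tool_rot: [-3.127, 0.295, 0.004]
force: [0.2, 0.3, -0.3]
width: -0.0
gripper_force: 0.0
```

```bash
python3 - <<'E'
from nav import *
from station import robot, eyes
import cv2
a=iso(0,.012);steps([a,iso(0)])
im=[]
for n,(c0,r0) in (("top",(330,120)),("scene",(105,110))):
    c=eyes.camera(n)["color"][r0:r0+100,c0:c0+100,::-1];im.append(cv2.resize(c,(400,400),interpolation=cv2.INTER_CUBIC))
cv2.imwrite("pics/p5.png",np.hstack(im))
E
```

```text
now [ 0.4553 -0.3475  0.1286] -0.188
-> [ 0.4616 -0.3394  0.1277 -0.1764] shift [ 0.0046 -0.0091  0.0009] turn -0.012
-> [ 0.4637 -0.3276  0.1277 -0.1764] shift [ 0.    -0.012 -0.   ] turn -0.0
```

View pics/p5.png

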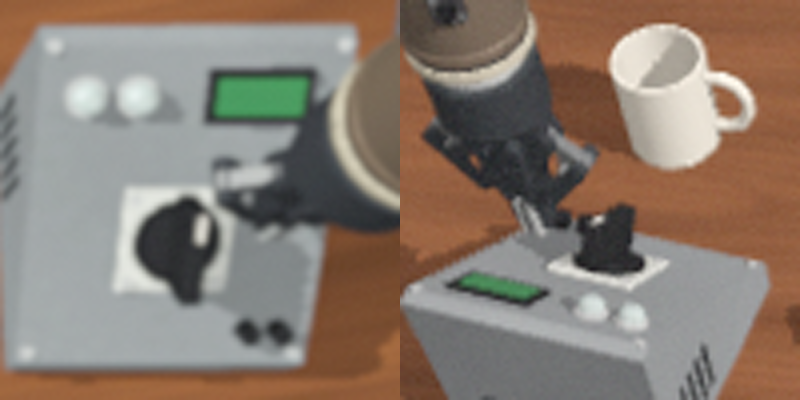

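The shut fingertips are on the -y side of the nose, at (235,200) in the left crop against the nose at (190,205). They're above the face and about 15 mm clear. I'll let the arm settle, then push along the arc.

Emit:
{"fn": "jog_arm", "kwargs": {"rows": [[[0, 0, 0], 0], [[0, 0, 0], 0], [[0, 0, 0], 0]]}}

```text
t: 2.2
eef_pos: [0.4573, -0.3468, 0.1304]
tool_rot: [3.127, -0.292, 0.002]
force: [-0.1, 1.3, -0.5]
width: 0.001
gripper_force: 0.0
```

```bash
python3 - <<'E'
from nav import *
a=iso(0,.012);steps([iso(0,.012),iso(0),iso(15)])
E
```

```text
now [ 0.4573 -0.3468  0.1304] -0.186
-> [ 0.4616 -0.3394  0.1277 -0.1764] shift [ 0.0028 -0.0081  0.0027] turn -0.01
-> [ 0.4637 -0.3276  0.1277 -0.1764] shift [ 0.    -0.012 -0.   ] turn -0.0
-> [ 0.4688 -0.3211  0.1272  0.0397] shift [ 0.0039 -0.0073  0.0005] turn -0.216
```

To row units: -0.008 m / 0.6 = -0.0133, -0.006 m / 0.6 = -0.01, -0.01 rad / 3.1416 = -0.0032.

Emit:
{"fn": "jog_arm", "kwargs": {"rows": [[[0.005, -0.0133, 0.005], -0.0032], [[0, -0.01, 0], 0], [[0, -0.01, 0], 0], [[0, 0, 0], 0], [[0, 0, 0], 0]]}}

```text
t: 2.62
eef_pos: [0.4636, -0.3267, 0.1263]
tool_rot: [-3.129, 0.275, 0.0]
force: [-1.1, -0.3, -0.1]
width: -0.001
gripper_force: 0.0
```

Emit:
{"fn": "jog_arm", "kwargs": {"rows": [[[0.0033, -0.0067, 0], -0.0344], [[0.0033, -0.0067, 0], -0.0344], [[0.0033, -0.0067, 0.0017], -0.036], [[0.0033, -0.0067, 0.0017], -0.036], [[0.0033, -0.0067, 0.0017], -0.0388], [[0.0033, -0.0067, 0.0017], -0.0388], [[0, 0, 0], 0], [[0, 0, 0], 0]]}}

```text
t: 3.28
eef_pos: [0.4733, -0.3029, 0.1226]
tool_rot: [3.041, 0.786, 0.002]
force: [1.3, -0.4, 1.5]
width: -0.003
gripper_force: 0.9
```

```bash
python3 - <<'E'
from nav import *
steps([iso(45),iso(60),iso(70)])
E
```

```text
now [ 0.4733 -0.3029  0.1226] 0.506
-> [ 0.4747 -0.3055  0.1233  0.5099] shift [ 0.      0.003  -0.0007] turn -0.004
-> [ 0.4754 -0.297   0.1202  0.7804] shift [ 0.0047 -0.0071  0.0031] turn -0.271
-> [ 0.4748 -0.2914  0.1179  0.9763] shift [ 0.0036 -0.0044  0.0024] turn -0.196
```

To row units: -0.04 m / 0.6 = -0.0667, -0.03 m / 0.6 = -0.05, -0.12 rad / 3.1416 = -0.0382.

Emit:
{"fn": "jog_arm", "kwargs": {"rows": [[[0.0033, -0.005, 0.0017], -0.0382], [[0.0033, -0.005, 0.0017], -0.0382], [[0.0033, -0.0033, 0.0017], -0.0318], [[0.0033, -0.0033, 0.0017], -0.0318], [[0, 0, 0], 0], [[0, 0, -0.05], 0], [[0, 0, -0.0667], 0], [[0, 0, -0.05], 0], [[0, 0, 0], 0], [[0, 0, 0], 0]]}}

```text
t: 4.12
eef_pos: [0.4734, -0.2905, 0.2201]
tool_rot: [2.796, 1.427, 0.003]
force: [-0.3, 0.3, -0.3]
width: -0.0
gripper_force: 0.0
```

```bash
python3 - <<'E'
from nav import *
from station import robot, eyes
import cv2
im=[]
for n,(c0,r0) in (("top",(330,120)),("scene",(105,110))):
    c=eyes.camera(n)["color"][r0:r0+100,c0:c0+100,::-1];im.append(cv2.resize(c,(400,400),interpolation=cv2.INTER_CUBIC))
cv2.imwrite("pics/p6.png",np.hstack(im))
Y=fx[2];F=lambda x,z:(fx[0]+x*np.cos(Y),fx[1]+x*np.sin(Y),z,Y)
s=robot.get_state()["eef_pos"]
steps([(*s,Y),F(.112-.008-.011-.02,.24),F(.073,.158),F(.112+.06,.158)])
E
```

```text
now [ 0.4721 -0.2898  0.2175] 0.946
-> [ 0.4721 -0.2898  0.2175  0.0253] shift [ 0.  0. -0.] turn 0.921
-> [0.5609 0.0341 0.24   0.0253] shift [ 0.0969 -0.3215 -0.0225] turn -0.0
-> [0.5609 0.0341 0.158  0.0253] shift [0.    0.    0.082] turn -0.0
-> [0.6598 0.0366 0.158  0.0253] shift [ 0.099 -0.    -0.   ] turn -0.0
```

View pics/p6.png

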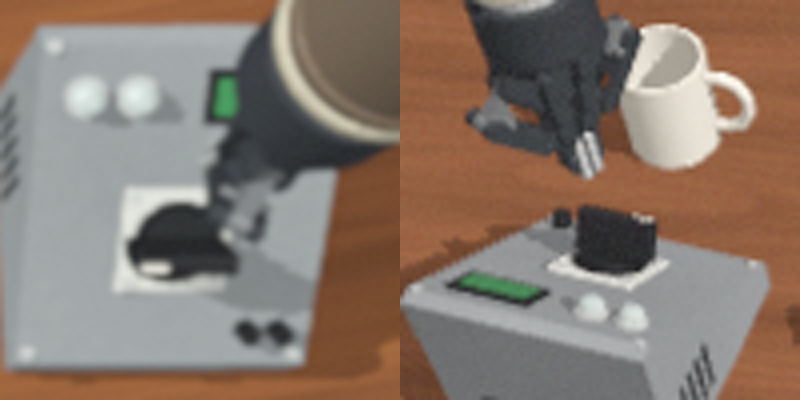

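The isolator is now off: the bar lies across the face, level with the console edges, with its white line to the left at about (150,268). Next, the clamp.

To row units: -0.025 m / 0.6 = -0.0417, 0.12 rad / 3.1416 = 0.0382.

Emit:
{"fn": "jog_arm", "kwargs": {"rows": [[[0, 0, -0.0417], 0], [[0, 0, 0], 0.0382], [[0, 0, 0], 0.0382], [[0, 0, 0], 0.0382], [[0, 0, 0], 0.0382], [[0, 0, 0], 0.0382], [[0, 0, 0], 0.0382], [[0, 0, 0], 0.0382], [[0, 0, 0], 0.0255], [[0, 0, 0], 0]]}}

```text
t: 5.05
eef_pos: [0.472, -0.2895, 0.2415]
tool_rot: [-3.14, -0.038, 0.005]
force: [0.3, 1.1, 0.1]
width: -0.005
gripper_force: 0.0
```

Emit:
{"fn": "jog_arm", "kwargs": {"rows": [[[0.02, -0.0667, 0], 0], [[0.02, -0.0633, 0], 0], [[0.02, -0.0633, 0], 0], [[0.02, -0.0633, 0], 0], [[0.02, -0.0633, 0], 0], [[0.02, -0.0633, 0], 0], [[0.02, -0.0633, 0], 0], [[0.02, -0.0633, 0], 0], [[0, 0, 0], 0], [[0, 0, 0], 0]]}}

```text
t: 5.88
eef_pos: [0.5593, 0.0218, 0.242]
tool_rot: [-3.14, -0.057, 0.004]
force: [0.9, 0.7, -0.9]
width: -0.003
gripper_force: 0.0
```

Emit:
{"fn": "jog_arm", "kwargs": {"rows": [[[0, 0, 0], 0], [[0, 0, 0], 0]]}}

```text
t: 6.05
eef_pos: [0.5592, 0.0169, 0.2426]
tool_rot: [3.14, 0.044, -0.002]
force: [0.6, 0.4, 0.2]
width: 0.004
gripper_force: 0.0
```

```bash
python3 - <<'E'
from nav import *
Y=fx[2];F=lambda x,z:(fx[0]+x*np.cos(Y),fx[1]+x*np.sin(Y),z,Y)
steps([F(.073,.24),F(.073,.158),F(.112+.06,.158)])
E
```

```text
now [0.5592 0.0169 0.2426] 0.028
-> [0.5609 0.0341 0.24   0.0253] shift [ 0.0021 -0.0171  0.0026] turn 0.003
-> [0.5609 0.0341 0.158  0.0253] shift [0.    0.    0.082] turn -0.0
-> [0.6598 0.0366 0.158  0.0253] shift [ 0.099 -0.    -0.   ] turn -0.0
```

To row units: 0.035 m / 0.6 = 0.0583, -0.017 m / 0.6 = -0.0283.

Emit:
{"fn": "jog_arm", "kwargs": {"rows": [[[0, -0.0283, 0], 0], [[0, 0, 0.0583], 0], [[0, 0, 0.0583], 0], [[0, 0, 0.0233], 0], [[0, 0, 0], 0], [[0, 0, 0], 0], [[0, 0, 0], 0]]}}

```text
t: 6.63
eef_pos: [0.56, 0.0349, 0.1606]
tool_rot: [3.141, 0.045, 0.003]
force: [1.4, -0.6, -0.4]
width: 0.001
gripper_force: 0.0
```

Emit:
{"fn": "jog_arm", "kwargs": {"rows": [[[0.025, 0, 0], 0], [[0.02, 0, 0], 0], [[0.02, 0, 0], 0], [[0.02, 0, 0], 0], [[0.02, 0, 0], 0], [[0.02, 0, 0], 0], [[0.02, 0, 0], 0], [[0, 0, 0], 0], [[0, 0, 0], 0], [[0, 0, 0], 0]]}}

```text
t: 7.47
eef_pos: [0.6461, 0.0381, 0.1603]
tool_rot: [3.141, 0.046, 0.002]
force: [1.5, 0.6, 0.6]
width: 0.001
gripper_force: 0.0
```

To row units: -0.04 m / 0.6 = -0.0667, -0.036 m / 0.6 = -0.06.

Emit:
{"fn": "jog_arm", "kwargs": {"rows": [[[0, 0, -0.0667], 0], [[0, 0, -0.0667], 0], [[-0.06, 0, 0], 0], [[-0.06, 0, 0], 0], [[-0.06, 0, 0], 0], [[-0.06, 0, 0], 0], [[0, 0, 0], 0], [[0, 0, 0], 0], [[0, 0, 0], 0]], "jaw": 1}}

```text
t: 8.22
eef_pos: [0.5027, 0.0339, 0.2403]
tool_rot: [3.141, 0.046, 0.004]
force: [0.7, 1.0, 0.1]
width: 0.999
gripper_force: 0.0
```

```bash
python3 - <<'E'
from nav import *
from station import robot, eyes
import cv2
im=[]
for n,(c0,r0) in (("top",(180,110)),("scene",(220,165))):
    c=eyes.camera(n)["color"][r0:r0+140,c0:c0+100,::-1];im.append(cv2.resize(c,(400,560),interpolation=cv2.INTER_CUBIC))
cv2.imwrite("pics/p7.png",np.hstack(im))
Y=fx[2];F=lambda x,z:(fx[0]+x*np.cos(Y),fx[1]+x*np.sin(Y),z,Y)
steps([F(0,.24),F(0,.034)])
E
```

```text
now [0.5033 0.0341 0.2397] 0.03
-> [0.4879 0.0323 0.24   0.0253] shift [-0.0154  0.0014 -0.0003] turn 0.004
-> [0.4879 0.0323 0.034  0.0253] shift [0.    0.    0.206] turn -0.0
```

View pics/p7.png

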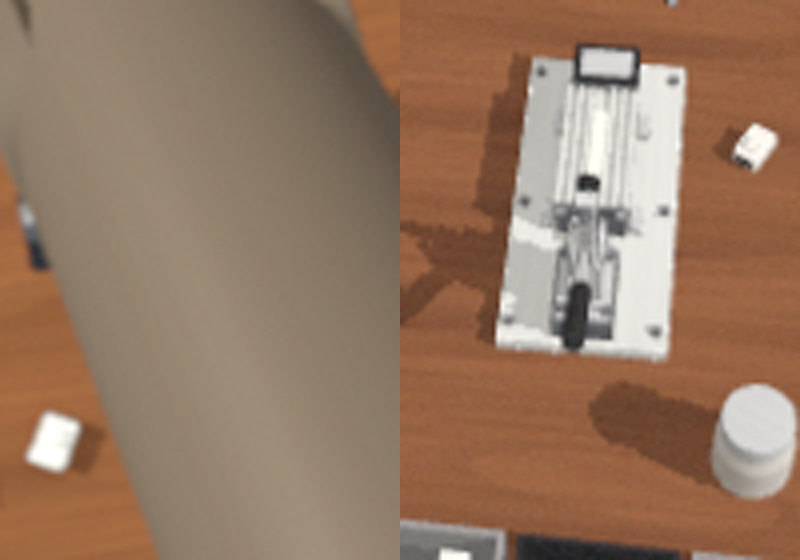

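The clamp is open, with its handle lying back at (575,320) in the right crop and the rubber foot up at (590,183). I'll check its angle by projection and go down over the controller.

To row units: 0.04 m / 0.6 = 0.0667, -0.0155 m / 0.6 = -0.0258.

Emit:
{"fn": "jog_arm", "kwargs": {"rows": [[[-0.0258, 0.0025, 0], 0], [[0, 0, 0.0667], 0], [[0, 0, 0.0667], 0], [[0, 0, 0.0667], 0], [[0, 0, 0], 0], [[0, 0, 0], 0], [[0, 0, 0], 0]]}}

```text
t: 8.9
eef_pos: [0.4882, 0.0325, 0.1207]
tool_rot: [-3.141, -0.047, -0.002]
force: [1.1, 0.1, 0.7]
width: 0.999
gripper_force: 0.0
```

```bash
python3 - <<'E'
from nav import *
Y=fx[2];F=lambda x,z:(fx[0]+x*np.cos(Y),fx[1]+x*np.sin(Y),z,Y)
steps([F(0,.12),F(0,.032)])
for a in(.7,.88,1.05):
  X=np.array(F(.112+.108*np.sin(a),.076+.108*np.cos(a))[:3]);q=proj("scene",X);print(a,(q+.5-[220,165])*4+[400,0])
E
```

```text
now [0.4882 0.0325 0.1207] 0.03
-> [0.4879 0.0323 0.12   0.0253] shift [-0.0003  0.0003  0.0007] turn 0.005
-> [0.4879 0.0323 0.032  0.0253] shift [0.    0.    0.088] turn -0.0
0.7 [576.65731879 287.17390013]
0.88 [574.802853   317.54267034]
1.05 [573.43632959 344.09780844]
```

Projection puts the handle tip at row 344 for 1.05 rad, and it shows at about 345, so the clamp is fully open. Next I go down and grip.

To row units: 0.03 m / 0.6 = 0.05, 0.018 m / 0.6 = 0.03.

Emit:
{"fn": "jog_arm", "kwargs": {"rows": [[[0, 0, 0.05], 0], [[0, 0, 0.05], 0], [[0, 0, 0.03], 0], [[0, 0, 0.0167], 0], [[0, 0, 0], 0], [[0, 0, 0], 0]]}}

```text
t: 9.4
eef_pos: [0.4882, 0.0323, 0.0328]
tool_rot: [-3.141, -0.047, -0.003]
force: [-0.5, -0.5, 0.4]
width: 0.998
gripper_force: 0.0
```

Emit:
{"fn": "jog_arm", "kwargs": {"rows": [[[0, 0, 0], 0], [[0, 0, 0], 0], [[0, 0, 0], 0], [[0, 0, 0], 0], [[0, 0, 0], 0], [[0, 0, 0], 0], [[0, 0, 0], 0]], "jaw": 0}}

```text
t: 9.98
eef_pos: [0.4878, 0.0323, 0.0328]
tool_rot: [-3.141, -0.046, -0.004]
force: [-2.3, -0.3, 9.2]
width: 0.599
gripper_force: 61.8
```

To row units: -0.02 m / 0.6 = -0.0333, -0.015 m / 0.6 = -0.025.

Emit:
{"fn": "jog_arm", "kwargs": {"rows": [[[0, 0, -0.0167], 0], [[0, 0, -0.025], 0], [[0, 0, -0.0333], 0], [[0, 0, -0.0333], 0], [[0, 0, -0.0333], 0], [[0, 0, -0.025], 0], [[0, 0, 0], 0], [[0, 0, 0], 0]]}}

```text
t: 10.65
eef_pos: [0.487, 0.032, 0.132]
tool_rot: [3.141, 0.046, 0.003]
force: [0.3, -0.3, -4.9]
width: 0.597
gripper_force: 64.9
```

```bash
python3 - <<'E'
from nav import *
Y=tr[2];b=np.array([tr[0],tr[1]])+Ro.from_euler("z",Y).as_matrix()[:2,:2]@[0,-.0505]
steps([(*b,.135,Y),(*b,.025,Y)])
E
```

```text
now [0.487 0.032 0.132] 0.03
-> [0.492  0.2712 0.135  0.0259] shift [ 0.0121 -0.239  -0.003 ] turn 0.004
-> [0.492  0.2712 0.025  0.0259] shift [0.   0.   0.11] turn -0.0
```

To row units: -0.03 m / 0.6 = -0.05, -0.02 m / 0.6 = -0.0333.

Emit:
{"fn": "jog_arm", "kwargs": {"rows": [[[0.0017, -0.0333, 0], 0], [[0.0017, -0.05, 0], 0], [[0.0033, -0.05, 0], 0], [[0.0033, -0.05, 0], 0], [[0.0033, -0.05, 0], 0], [[0.0033, -0.05, 0], 0], [[0.0017, -0.05, 0], 0], [[0.0017, -0.0333, 0], 0], [[0, -0.0317, 0], 0], [[0, 0, 0], 0]]}}

```text
t: 11.48
eef_pos: [0.4897, 0.2761, 0.1298]
tool_rot: [-3.139, -0.055, 0.004]
force: [-0.3, 0.8, -2.8]
width: 0.597
gripper_force: 64.7
```

Emit:
{"fn": "jog_arm", "kwargs": {"rows": [[[0, 0, 0], 0], [[0, 0, 0.0333], 0], [[0, 0, 0.0333], 0], [[0, 0, 0.0333], 0], [[0, 0, 0], 0], [[0, 0, 0], 0], [[0, 0, 0], 0]]}}

```text
t: 12.07
eef_pos: [0.492, 0.2708, 0.0717]
tool_rot: [3.141, 0.046, 0.0]
force: [-0.2, -0.1, -2.8]
width: 0.594
gripper_force: 64.6
```

```bash
python3 - <<'E'
from nav import *
from station import robot, eyes
import cv2
Y=tr[2];b=np.array([tr[0],tr[1]])+Ro.from_euler("z",Y).as_matrix()[:2,:2]@[0,-.0505]
steps([(*b,.072,Y),(*b,.025,Y)])
im=[]
for n,(c0,r0) in (("top",(65,160)),("scene",(310,150))):
    c=eyes.camera(n)["color"][r0:r0+110,c0:c0+110,::-1];im.append(cv2.resize(c,(400,400),interpolation=cv2.INTER_CUBIC))
cv2.imwrite("pics/p8.png",np.hstack(im))
E
```

```text
now [0.492  0.2708 0.0717] 0.029
-> [0.492  0.2712 0.072  0.0259] shift [ 0.     -0.0004 -0.0003] turn 0.003
-> [0.492  0.2712 0.025  0.0259] shift [0.    0.    0.047] turn -0.0
```

View pics/p8.png

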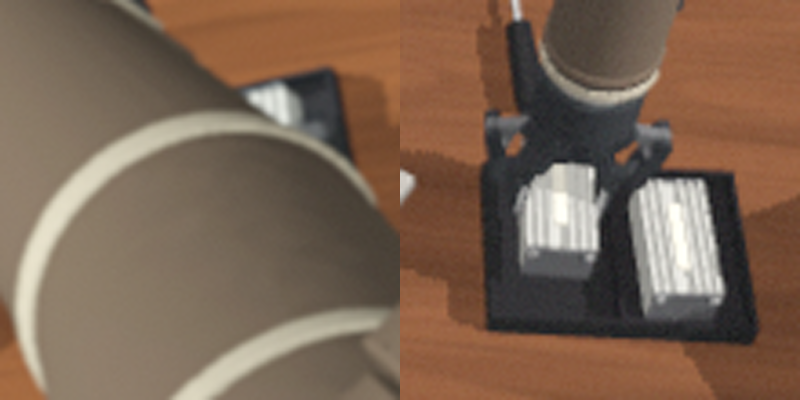

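The controller hangs level over the empty bay, at (560,230) in the right crop. My earlier picks for the tray's far edge were at the wall foot, about (490,330) and (755,340) here, so I'll refit the tray.

```bash
python3 - <<'E'
from nav import *
C=lambda x,y:(310+(x-400)/3.636-.5,150+y/3.636-.5)
T="top";S="scene"
obs=[(T,(.075,.103,.024),O(122,303)),(T,(.075,-.103,.024),O(248,281)),(T,(-.075,-.103,.024),O(262,370)),(T,(-.075,.103,.024),O(134,394)),
 (S,(-.075,-.103,.024),C(485,165)),(S,(-.075,.103,.024),C(735,172)),(S,(.075,.103,0),C(755,341)),(S,(.075,-.103,0),C(490,330))]
flat=lambda v,m:np.array([v[0],v[1],0])+Ro.from_euler("z",v[2]).apply(m)
for o in (obs,obs[:4],obs[4:]):
    f=lambda v:np.concatenate([proj(n,flat(v,np.array(m)))-np.array(p) for n,m,p in o])
    r=least_squares(f,[.5,.3,0],loss="soft_l1");print(r.x.round(4),flat(r.x,np.array([0,-.0505,0])).round(4),r.fun.reshape(-1,2).round(1).tolist())
E
```

```text
[0.4897 0.3234 0.0359] [0.4915 0.273  0.    ] [[0.1, 0.8], [-1.2, -1.2], [-0.9, -1.0], [-0.8, 0.7], [-0.3, -2.4], [-0.0, -0.1], [-1.7, 1.4], [-1.8, -0.5]]
[0.4889 0.3216 0.0208] [0.49   0.2711 0.    ] [[1.2, 0.3], [0.1, -0.6], [-0.4, -0.1], [-0.5, 0.4]]
[0.4904 0.3263 0.0669] [0.4937 0.2759 0.    ] [[-0.1, -1.3], [0.1, -0.8], [-0.0, 0.7], [0.0, 0.8]]
```

To row units: 0.012 m / 0.6 = 0.02, -0.0015 m / 0.6 = -0.0025.

Emit:
{"fn": "jog_arm", "kwargs": {"rows": [[[0, -0.0025, 0.0167], 0], [[0, 0, 0.02], 0], [[0, 0, 0.0167], 0], [[0, 0, 0.0133], 0], [[0, 0, 0.005], 0], [[0, 0, 0], 0], [[0, 0, 0], 0]]}}

```text
t: 12.75
eef_pos: [0.4914, 0.2729, 0.0279]
tool_rot: [3.141, 0.047, -0.001]
force: [0.3, -0.1, -3.2]
width: 0.597
gripper_force: 64.8
```

Emit:
{"fn": "jog_arm", "kwargs": {"rows": [[[0, 0, 0.0033], 0], [[0, 0, 0], 0], [[0, 0, 0.0025], 0], [[0, 0, 0], 0], [[0, 0, 0], 0]]}}

```text
t: 13.17
eef_pos: [0.4918, 0.2729, 0.025]
tool_rot: [-3.141, -0.047, -0.001]
force: [-0.0, -0.3, -3.3]
width: 0.598
gripper_force: 64.8
```

Careful with the scale: shifts go in shares of 60 cm and turns go in shares of pi rad. That gives: 0.001 m / 0.6 = 0.0017.

Emit:
{"fn": "jog_arm", "kwargs": {"rows": [[[0, 0, 0.0017], 0], [[0, 0, 0], 0], [[0, 0, 0], 0]]}}

```text
t: 13.42
eef_pos: [0.4918, 0.2729, 0.0249]
tool_rot: [3.141, 0.047, 0.001]
force: [-2.0, -2.5, 8.1]
width: 0.598
gripper_force: 66.1
```

Emit:
{"fn": "jog_arm", "kwargs": {"rows": [[[0, 0, 0.0017], 0], [[0, 0, 0], 0], [[0, 0, 0], 0]]}}

```text
t: 13.67
eef_pos: [0.4919, 0.273, 0.0249]
tool_rot: [3.141, 0.047, 0.002]
force: [-5.8, -3.8, 16.9]
width: 0.594
gripper_force: 67.4
```

Contact: the controller rests on the floor. I'll ease off, open just enough to stay inside the bay, and rise.

To row units: -0.0015 m / 0.6 = -0.0025.

Emit:
{"fn": "jog_arm", "kwargs": {"rows": [[[0, 0, -0.0025], 0], [[0, 0, 0], 0]]}}

```text
t: 13.83
eef_pos: [0.4919, 0.273, 0.0249]
tool_rot: [-3.141, -0.047, -0.001]
force: [-2.1, -1.3, 9.7]
width: 0.594
gripper_force: 66.6
```

Emit:
{"fn": "jog_arm", "kwargs": {"rows": [[[0, 0, 0], 0], [[0, 0, 0], 0], [[0, 0, 0], 0], [[0, 0, 0], 0]], "jaw": 0.68}}

```text
t: 14.17
eef_pos: [0.4917, 0.2729, 0.0242]
tool_rot: [-3.141, -0.047, -0.0]
force: [0.1, 0.5, -0.3]
width: 0.68
gripper_force: 0.0
```

Emit:
{"fn": "jog_arm", "kwargs": {"rows": [[[0, 0, -0.0167], 0], [[0, 0, -0.0333], 0], [[0, 0, -0.05], 0], [[0, 0, -0.0667], 0], [[0, 0, -0.0667], 0], [[-0.05, 0.05, 0], 0], [[-0.05, 0.05, 0], 0], [[-0.05, 0.05, 0], 0], [[-0.05, 0.05, 0], 0], [[-0.05, 0.05, 0], 0]]}}

```text
t: 15.0
eef_pos: [0.3472, 0.12, 0.1647]
tool_rot: [3.141, 0.047, 0.001]
force: [0.4, -0.5, -0.1]
width: 0.68
gripper_force: 0.0
```

Emit:
{"fn": "jog_arm", "kwargs": {"rows": [[[-0.05, 0.0417, 0], 0], [[0, 0, 0], 0], [[0, 0, 0], 0]]}}

```text
t: 15.25
eef_pos: [0.3185, 0.0939, 0.165]
tool_rot: [3.14, 0.043, 0.003]
force: [0.4, 0.6, 1.0]
width: 0.679
gripper_force: 0.0
```

```bash
python3 - <<'E'
from station import robot, eyes
import cv2,numpy as np
im=[]
for n,(c0,r0,w) in (("top",(65,100,190)),("scene",(60,130,190))):
    c=eyes.camera(n)["color"];cv2.imwrite(f"pics/{n}9.png",c[:,:,::-1])
    im.append(cv2.resize(c[:,:,::-1],(400,300),interpolation=cv2.INTER_AREA) if 0 else cv2.resize(c[110:270,(65 if n=="top" else 230):(265 if n=="top" else 430),::-1],(500,400),interpolation=cv2.INTER_CUBIC)[:,:400])
cv2.imwrite("pics/p9.png",np.hstack(im))
E
```

```text
(no output)
```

View pics/p9.png

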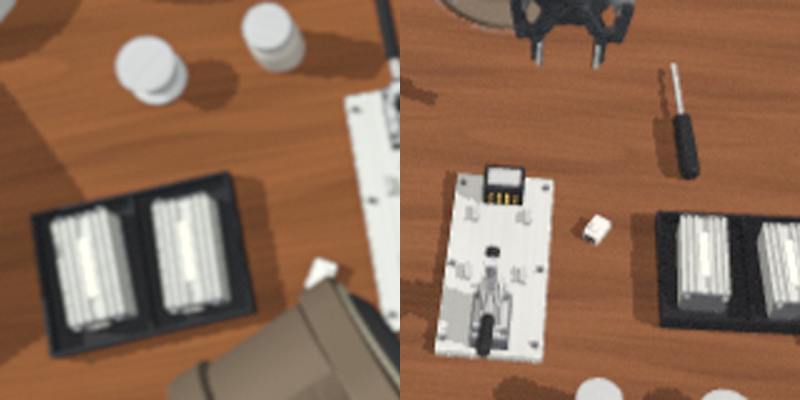

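View pics/scene9.png

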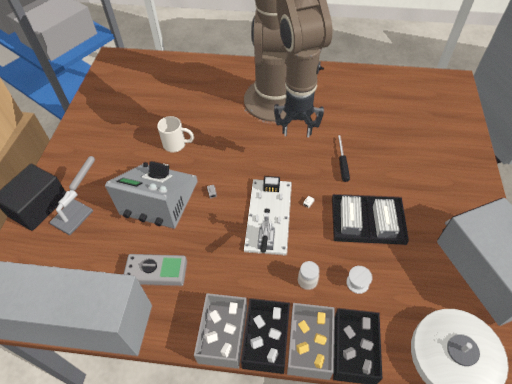

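The controller lies flat and centred in the empty bay, at (190,255) in the left crop. The clamp is open, the isolator bar is still across at (156,170) in the scene view, the bystanders look unmoved and the arm is clear. I'm handing it in.

```bash
python3 -c "
from station import robot, eyes
print(robot.finish_job())"
```

```text
the job is handed in; nothing more can be done
None
```

The job is handed in at about 15 s with no verdict shown: isolator turned off first, then the clamp thrown fully open, and the controller set down flat in the tray's empty bay with nothing else visibly moved.

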